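Load the two-step table caddy for dinner

TASK

Load the wooden two-step caddy for the dinner table: the cream tea light on the metal disc in the middle of the low step, the two glass shakers in the wells beside it, and the spice jars whose caps bear a tan and a dark blue emblem in the two wells of the high step (each pair either way round). Everything must end upright at the bottom of its well, and no shaker or jar may be tipped over on the way. Leave the green tea light, the jar with the white emblem on its bright green cap, the espresso cup and the egg timer where they are.

Things in the scene. Friction and masses are not known exactly. Their poses are not given: they have to be found in the camera images.
- caddy: Loose beech caddy, 162x222 mm, with wire grips. Origin: centre of underside; x to the high step, y along the steps. Low step, top z 20 mm, x -37: wells 59 mm wide, floor z 6, at y -70 and +70 (shakers); at y 0 a well 53 wide with a metal disc, its top z 13 (tea light; little room there once the others are full). High step, top z 44 mm, x +36: wells 61 wide, floor z 20, at y -50 and +50 (jars).
- candle_cream_c (a point): Tea light to be loaded: cream wax in a metal cup, 38 mm in diameter, 15 mm high, 12 g. The point is on its axis half-way up, 7.5 mm above its underside; z along the axis.
- shaker_white_c (a point): Glass shaker with a grey perforated cap, 90 mm tall; body 44 mm in diameter up to 74 mm, cap 34 mm in diameter, about 0.1 kg, standing upright. The point is on its axis half-way up, 45 mm above its underside; z along the axis. White contents. To be loaded.
- shaker_grey_c (a point): Glass shaker with a grey perforated cap, 90 mm tall; body 44 mm in diameter up to 74 mm, cap 34 mm in diameter, about 0.1 kg, standing upright. The point is on its axis half-way up, 45 mm above its underside; z along the axis. Grey contents. To be loaded.
- jar_tan_c (a point): 106 mm tall glass spice jar, 45 mm diameter (cap and body alike), about 0.11 kg, standing upright. The point is on its axis half-way up, 53 mm above its underside; z along the axis. Dull green cap whose top has a small tan-orange emblem, brown label. To be loaded.
- jar_blue_c (a point): 106 mm tall glass spice jar, 45 mm diameter (cap and body alike), about 0.11 kg, standing upright. The point is on its axis half-way up, 53 mm above its underside; z along the axis. Green cap with a brown top that has a dark blue round emblem, blue and red label. To be loaded.
- candle_green_c (a point): Tea light that stays where it is: green wax in a metal cup, 38 mm in diameter, 17 mm high. The point is on its axis, 8.5 mm above its underside.
- jar_green_c (a point): 106 mm tall glass spice jar, 45 mm diameter (cap and body alike), about 0.11 kg, standing upright. The point is on its axis half-way up, 53 mm above its underside; z along the axis. Bright green cap with a white emblem on top, pale label with red. Stays where it is.
- espresso_cup: Dark grey and white espresso cup, 60 mm wide, 84 mm long with its handle, 53 mm high; stays where it is. Origin: underside.
- egg_timer: Cream round egg timer, 64 mm in diameter, 54 mm high; stays where it is. Origin: centre of its underside.
Things that resemble listed ones, but are neither listed nor needed, are in the scene too. Leave any pink or turquoise look-alike of the part that bears jar_tan_c alone. Leave any pink look-alike of the part that bears shaker_white_c alone.

How it is judged:
By the outcome, as a careful person would: the job done as asked, in the order asked, and still so for the second after the job is handed in, with the robot touching nothing.
It also fails if it takes over 131 s, if anything falls off the work surface, if the arm or the gripper's body presses on something with over 40 N, if the wrist force passes 120 N, or if a joint passes its speed limit or range.

ROBOT

A 6-joint arm with a two-finger parallel gripper is mounted at the origin on a cart in front of the work surface, level with it; the furniture and walls round the work are solid. World frame = base frame: x ahead of the robot, y to its left, z up, the work surface at z = 0. Lengths are in m, angles in degrees, forces in N, time in s.
With the tool pointing down it reaches from about 0.3 to 0.75 m from the base axis. Payload 8.5 kg.
Tool frame: the origin (TCP) lies on the centre line of the jaws, within the pads' length; the fingertips stand 11 mm ahead of it and the grasp point (between the pads) lies 8 mm behind it; x points along the fingers, y is the direction in which the jaws open and shut, and the axes are right-handed (so a half turn about x gives the same grasp; the last joint's range is limited). The gripper opens to 85 mm and grips with 20 to 120 N. Pads are 22 mm wide; open, the fingers measure 114 mm over their backs; the gripper's body (76 mm by 85 mm) begins 54 mm behind the grasp point. The pads swing forward as they close: fully open they stand 13 mm farther back than shut.
Start: joints at [53.268, 21.807, 74.336, -0, 83.858, -12.336], TCP at [0.227, 0.501, 0.242] pointing down, gripper open.
Joint ranges: [-178.18, 178.18], [-50.72, 133.34], [12.68, 142.11], [-81.47, 261.47], [9.98, 163.14], [-165.26, 165.26]. Speed limits (degrees/s): [136.94, 136.94, 180, 180, 180, 180].

INTERFACE

Orientations are given as a 3x3 rotation matrix whose columns are the frame's x, y, z axes.
In Python, from rig import env gives the robot as it stands.
- The arm moves only by the tool carry_out, never from a script. Its argument "motion" is a list that holds one entry, the list of rows, each a list of 7 numbers: the shift along the tool's x, y, z in cm, then the turn, a rotation vector about the tool's x, y, z in rad, then the finger opening in cm, from 0 to 8.54. A call has 1 to 5 rows; each row is the pose to reach, as a shift and turn from the pose commanded when the call began, along the tool's axes at that moment; what a row does not reach only later rows make up. A row lasts 1/12 s, in which the tool goes at most 41.7 mm and 7.16 degrees, less where a joint would pass 70% of its speed; a pose out of reach is approached as far as the arm can. A call with a gripper value outside its range is refused whole. The fingers move at their own pace and stop on an object; "grip_force" is the grip in N (left out, the last holds). Time passes only in rows, so rows that repeat a pose let the fingers close. It gives the time, the measured TCP pose, the force and the opening at its end, in the units of the state.
- env.observe(): the state, without advancing time (a new reading comes with each control period).
- env.get_image(name): name is "scene" or "top" or "wrist"; returns a dict with "image" (384x512x3 uint8, red, green, blue), "fov_y" (degrees; the focal length in pixels is half the picture's height over the tangent of half this angle, whatever the lens; pixels are square), "cx", "cy" (the principal point, pixels), "k1" (the pictures are not rectified: a ray, as slopes to the right and down, at radius r is drawn at 1 + k1 r^2 times it, then the intrinsics apply), "R" (3x3) and "t" (3): a world point X has camera coordinates R X + t. Camera axes: x right, y down, z forward; pixel columns grow to the right and rows downward; lengths in m; the calibration is good to about 2 mm. A picture is of the moment at which its call begins. There is no depth.
- env.close_job(): hands the job in, once; it reports no verdict.
The state is a dict: "time_s": time; "q": joint angles; "qvel": joint speeds; "joint_efforts": joint torques, N m; "position": TCP position; "tool_rot": TCP orientation; "ft_force": force on the tool from outside, world axes, zero at the start; "wrist_torque": the same for the moment, N m; "grip_width": finger opening in m.
Only numpy, scipy, OpenCV 4.12 (cv2) and the standard library are available. Lean on these libraries where they do the work, as an engineer would, in place of code of your own. Each camera call takes 0.05 s, during which the arm holds its last target. There are 200 camera calls.

## Working session

There is one attempt and no reset: what is moved stays moved. The work goes in short steps, Python scripts to look and compute and a tool call to move; the robot and the scene stay as the last step left them, time stands still between calls to the robot, and variables do not carry over. Pictures are saved under pics/ and viewed, on a budget of 14 in all, crops included, one or two more only if the job needs it, and the job is handed in when it is done.

Besides the shell and the picture viewer there is one more tool, called after ">>>" in YAML: its name, and indented under it one key for each argument. carry_out: Moves the arm, as the interface text tells. Its arguments: {"type":"object","properties":{"motion":{"type":"array","items":{"type":"array","items":{"type":"array","items":{"type":"number"}}}},"grip_force":{"type":"number"}},"required":["motion"]}

```bash
ls; mkdir -p pics; cat > h.py <<'E'
import numpy as np, cv2
from rig import env
def grab(n,f=None):
    d=env.get_image(n)
    if f: cv2.imwrite('pics/'+f,cv2.cvtColor(d['image'],cv2.COLOR_RGB2BGR))
    return d
def K(d):
    f=192/np.tan(np.radians(d['fov_y'])/2); return f
def ray(d,u,v):
    f=K(d); p=np.array([(u-d['cx'])/f,(v-d['cy'])/f]); s=p.copy()
    for _ in range(30): s=p/(1+d['k1']*(s@s))
    R=np.array(d['R']);t=np.array(d['t'])
    return -R.T@t, R.T@np.array([s[0],s[1],1])
def onplane(d,u,v,z):
    o,r=ray(d,u,v); return o+r*(z-o[2])/r[2]
def proj(d,X):
    c=np.array(d['R'])@np.array(X)+np.array(d['t']); s=c[:2]/c[2]
    s=s*(1+d['k1']*(s@s)); return K(d)*s+[d['cx'],d['cy']]
E
python3 - <<'E'
from h import *
import cv2
a=grab('top','top0.png');b=grab('scene','scene0.png')
for d in(a,b): print({k:np.round(d[k],3).tolist() for k in d if k!='image'})
o=env.observe();print({k:np.round(o[k],3).tolist() for k in o})
for n in('top0','scene0'):
    i=cv2.imread(f'pics/{n}.png'); cv2.imwrite(f'pics/{n}b.png',cv2.resize(i,(800,600),interpolation=cv2.INTER_CUBIC))
E
```

```text
pics
{'fov_y': 43.733, 'cx': 252.142, 'cy': 195.268, 'k1': -0.127, 'R': [[0.012, -1.0, -0.026], [-0.995, -0.009, -0.103], [0.102, 0.027, -0.994]], 't': [0.058, 0.567, 1.298]}
{'fov_y': 55.965, 'cx': 258.322, 'cy': 188.179, 'k1': -0.09, 'R': [[0.552, -0.834, 0.006], [-0.435, -0.294, -0.851], [0.711, 0.467, -0.525]], 't': [-0.262, 0.329, 0.5]}
{'time_s': 0.1, 'q': [53.268, 21.839, 74.379, -0.001, 83.857, -12.334], 'qvel': [-0.042, -0.128, -0.054, 0.061, 0.086, -0.041], 'joint_efforts': [0.003, -44.922, -23.166, -0.0, 0.004, -0.0], 'position': [0.227, 0.501, 0.242], 'tool_rot': [[-0.001, 0.413, 0.911], [-0.001, 0.911, -0.413], [-1.0, -0.001, -0.0]], 'ft_force': [-0.039, 0.335, 1.074], 'wrist_torque': [-0.022, -0.017, -0.025], 'grip_width': 0.086}
```

View pics/top0b.png

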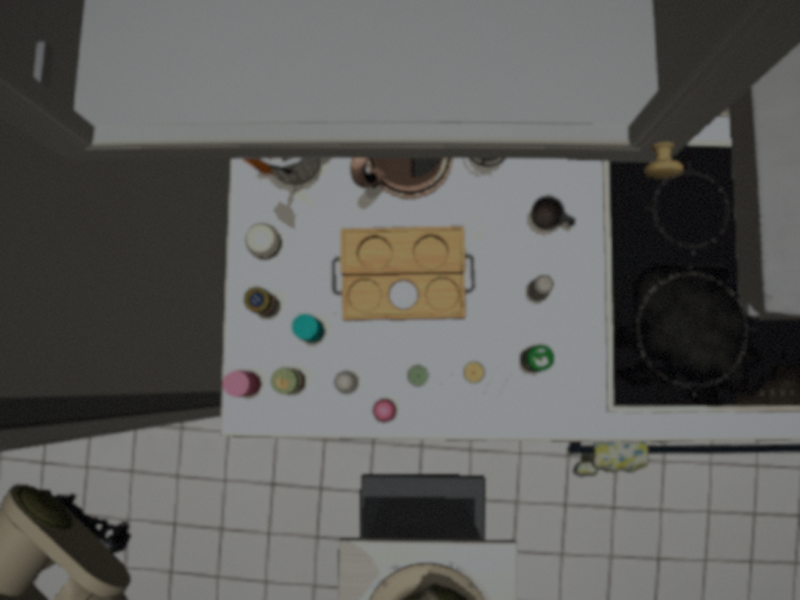

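View pics/scene0b.png

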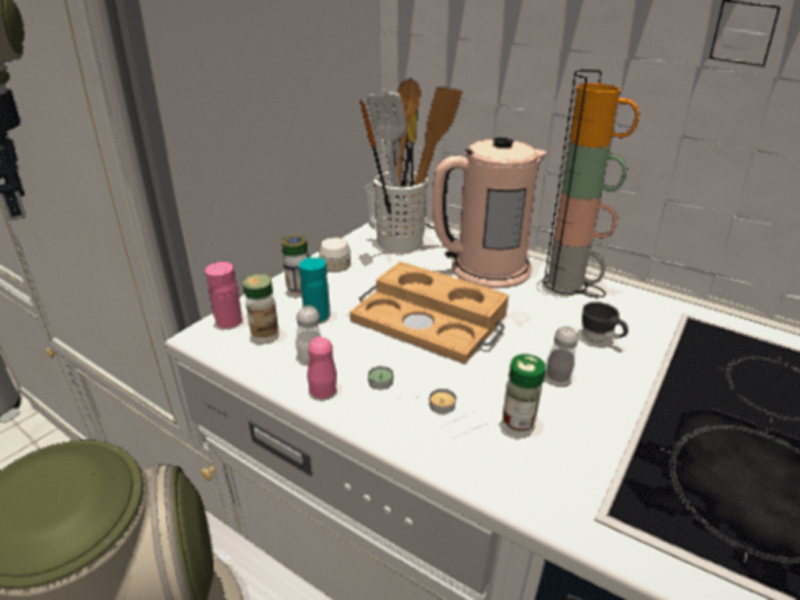

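Candidates, in pixels of the 800-wide top view:
- Cream tea light (474,372), against green tea light (418,375).
- White shaker (346,381) and grey shaker (541,287), against pink shaker (384,410).
- Tan jar (286,380) and blue jar (258,300), against pink jar (240,383), turquoise jar (307,327) and bright green jar (539,357).
- The egg timer at (262,240) and the espresso cup at (547,213) stay.

Next I'll measure these and check them in one close crop.

```bash
cat > m.py <<'E'
from h import *
import cv2
d=grab('top'); im=d['image']
s=1.5625
for n,u,v,z in [('cream',474,372,.015),('greenc',418,375,.017),('white',346,381,.09),('grey',541,287,.09),('tan',286,380,.106),('blue',258,300,.106),('pinkjar',240,383,.106),('turq',307,327,.106),('greenjar',539,357,.106),('pinksh',384,410,.09),('timer',262,240,.054),('cup',547,213,.053),('disc',404,295,.013),('wellL',365,294,.02),('wellR',442,294,.02),('hL',375,251,.044),('hR',430,250,.044)]:
    print(n,onplane(d,u/s,v/s,z).round(3)[:2])
# caddy mask
hsv=cv2.cvtColor(im,cv2.COLOR_RGB2HSV)
m=cv2.inRange(hsv,(8,70,60),(28,255,255)); 
m[:140]=0;m[215:]=0;m[:,:205]=0;m[:,310:]=0
c=max(cv2.findContours(m,0,2)[0],key=cv2.contourArea)
print(cv2.minAreaRect(c), cv2.boundingRect(c))
b=cv2.boxPoints(cv2.minAreaRect(c)); print(b)
for p in b: print(onplane(d,*p,.02 if p[1]>175 else .044).round(4))
c=im[130:280,130:380]
cv2.imwrite('pics/crop1.png',cv2.cvtColor(cv2.resize(c,None,fx=3.2,fy=3.2,interpolation=cv2.INTER_CUBIC),cv2.COLOR_RGB2BGR))
E
python3 m.py
```

```text
cream [ 0.45 -0.08]
greenc [0.444 0.02 ]
white [0.431 0.141]
grey [ 0.594 -0.188]
tan [0.432 0.24 ]
blue [0.565 0.292]
pinkjar [0.425 0.318]
turq [0.521 0.207]
greenjar [ 0.474 -0.181]
pinksh [0.384 0.077]
timer [0.678 0.299]
cup [ 0.731 -0.206]
disc [0.587 0.046]
wellL [0.587 0.116]
wellR [ 0.589 -0.022]
hL [0.661 0.098]
hR [0.664 0.001]
((257.1724548339844, 174.52175903320312), (58.12333679199219, 80.05481719970703), 89.06080627441406) (217, 145, 81, 60)
[[216.67406 146.12009]
 [296.71814 144.80789]
 [297.67084 202.92343]
 [217.62677 204.23563]]
[0.7021 0.1637 0.044 ]
[ 0.7073 -0.0589  0.044 ]
[ 0.5475 -0.0634  0.02  ]
[0.5416 0.1602 0.02  ]
```

View pics/crop1.png

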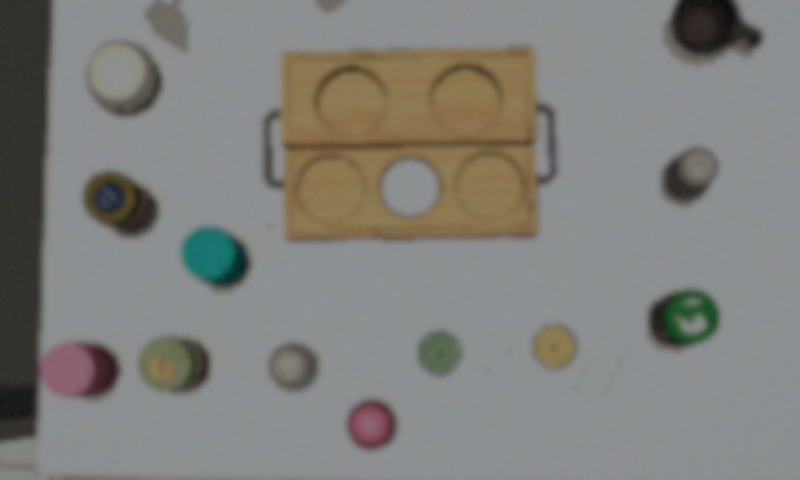

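The crop confirms the choices: tan emblem at (163,368), blue emblem at (110,197), white shaker (293,365), grey shaker (692,172), cream tea light (555,346), metal disc (410,186). All jaw work will run along the caddy's y. I'll align the tool now and go over the cream tea light.

>>> carry_out:
  motion:
    - [[0, -2.8, 2.8, -0.09, 0, 0, 6], [0, -5.6, 5.6, -0.18, 0, 0, 6], [0, -8.4, 8.4, -0.27, 0, 0, 6], [0, -11.2, 11.2, -0.36, 0, 0, 6], [0, -14, 14, -0.449, 0, 0, 6]]
  grip_force: 25

```text
time_s: 0.57
position: [0.2968, 0.3139, 0.2422]
tool_rot: [[-0.0, -0.028, 1.0], [-0.0, 1.0, 0.028], [-1.0, -0.0, -0.0]]
ft_force: [0.9, 0.6, 0.7]
grip_width: 0.0604
```

>>> carry_out:
  motion:
    - [[0.5, -3.3, 1.2, 0, 0, 0, 6], [0.5, -6.7, 2.4, 0, 0, 0, 6], [0.5, -10, 3.6, 0, 0, 0, 6], [0.5, -13.4, 4.8, 0, 0, 0, 6], [0.5, -16.7, 6, 0, 0, 0, 6]]

```text
time_s: 0.98
position: [0.3608, 0.1483, 0.2373]
tool_rot: [[0.0, -0.023, 1.0], [-0.0, 1.0, 0.023], [-1.0, -0.0, 0.0]]
ft_force: [0.8, 0.5, 0.4]
grip_width: 0.0604
```

>>> carry_out:
  motion:
    - [[0.5, -3.3, 1.2, 0, 0, 0, 6], [1.5, -6.7, 2.4, 0, 0, 0, 6], [2.5, -10, 3.6, 0, 0, 0, 6], [3.5, -13.4, 4.8, 0, 0, 0, 6], [3.7, -16.7, 6, 0, 0, 0, 6]]

```text
time_s: 1.4
position: [0.4242, -0.0173, 0.199]
tool_rot: [[-0.002, -0.023, 1.0], [0.001, 1.0, 0.023], [-1.0, 0.001, -0.002]]
ft_force: [-0.4, 0.8, -0.8]
grip_width: 0.0597
```

>>> carry_out:
  motion:
    - [[0, -3.3, 1.2, 0, 0, 0, 6], [0, -6.6, 2.4, 0, 0, 0, 6], [0, -6.6, 2.4, 0, 0, 0, 6], [0, -6.6, 2.4, 0, 0, 0, 6]]

```text
time_s: 1.73
position: [0.4502, -0.0823, 0.1998]
tool_rot: [[-0.001, -0.02, 1.0], [0.0, 1.0, 0.02], [-1.0, 0.0, -0.001]]
ft_force: [0.1, 0.7, -0.7]
grip_width: 0.0601
```

```bash
python3 - <<'E'
from h import *
d=grab('wrist','w1.png'); print({k:np.round(d[k],3).tolist() for k in d if k!='image'})
o=env.observe();print({k:np.round(o[k],4).tolist() for k in ['time_s','q','position','tool_rot','ft_force','grip_width']})
E
```

```text
{'fov_y': 66.25, 'cx': 252.333, 'cy': 189.07, 'k1': -0.069, 'R': [[-0.021, 1.0, 0.001], [0.947, 0.019, 0.321], [0.321, 0.008, -0.947]], 't': [0.091, -0.453, 0.197]}
{'time_s': 1.7833, 'q': [-25.1239, 14.8608, 92.4626, 0.0095, 72.7427, -116.3924], 'position': [0.4498, -0.0811, 0.2], 'tool_rot': [[-0.001, -0.0221, 0.9998], [0.0006, 0.9998, 0.0221], [-1.0, 0.0007, -0.001]], 'ft_force': [-0.0037, 0.4398, 0.2326], 'grip_width': 0.0603}
```

View pics/w1.png

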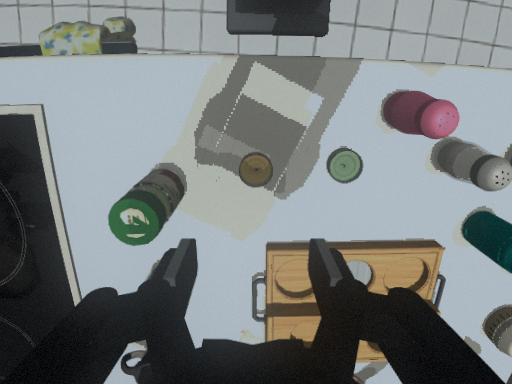

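The wrist view shows the cream tea light in shadow at (256,170), the green one at (345,165), and the caddy lower right with its disc near (358,275).

```bash
python3 - <<'E'
from h import *
d=grab('wrist')
hsv=cv2.cvtColor(d['image'],cv2.COLOR_RGB2HSV)
for n,u,v,z in[('cream',256,170,.015),('greenc',345,164.5,.017),('whitecap',493,173,.09),('greenjar',137,221,.106)]:
    print(n,onplane(d,u,v,z).round(4))
for c,n in ((256,'c'),(345,'g')):
    m=cv2.inRange(hsv,(8,60,20),(90,255,255)) if n=='c' else cv2.inRange(hsv,(30,40,20),(90,255,255))
    m[:145]=0;m[195:]=0;m[:,:c-25]=0;m[:,c+25:]=0
    mm=cv2.moments(m,True);u,v=mm['m10']/mm['m00'],mm['m01']/mm['m00'];print(n,mm['m00'],u,v,onplane(d,u,v,.014).round(4))
for e in((-.0055,.1603),):pass
for y in(-81,81): pass
for u,v in((267,241),(442,238)): print('edge',onplane(d,u,v,.02).round(4))
E
```

```text
cream [ 0.4517 -0.0765  0.015 ]
greenc [0.4425 0.0218 0.017 ]
whitecap [0.4287 0.1352 0.09  ]
greenjar [ 0.4742 -0.1784  0.106 ]
c 704.0 254.2471590909091 169.0909090909091 [ 0.4509 -0.0785  0.014 ]
g 698.0 343.3481375358166 165.67765042979943 [0.4446 0.0211 0.014 ]
edge [ 0.5375 -0.0612  0.02  ]
edge [0.5309 0.1545 0.02  ]
```

>>> carry_out:
  motion:
    - [[3.5, 0.25, 0.1, 0, 0, 0, 5], [7, 0.25, 0.1, 0, 0, 0, 5], [10.5, 0.25, 0.1, 0, 0, 0, 5], [14, 0.25, 0.1, 0, 0, 0, 5], [17, 0.25, 0.1, 0, 0, 0, 5]]

```text
time_s: 2.25
position: [0.4502, -0.0769, 0.0289]
tool_rot: [[-0.001, -0.025, 1.0], [0.0, 1.0, 0.025], [-1.0, 0.0, -0.001]]
ft_force: [0.6, -0.4, -0.2]
grip_width: 0.0499
```

>>> carry_out:
  motion:
    - [[0.5, 0, 0, 0, 0, 0, 5], [0.8, 0, 0, 0, 0, 0, 5], [0.8, 0, 0, 0, 0, 0, 5]]

```text
time_s: 2.5
position: [0.4514, -0.0781, 0.0231]
tool_rot: [[0.001, -0.024, 1.0], [-0.0, 1.0, 0.024], [-1.0, -0.0, 0.001]]
ft_force: [-0.1, -0.2, -0.0]
grip_width: 0.0499
```

>>> carry_out:
  motion:
    - [[0.2, 0, 0, 0, 0, 0, 5], [0.2, 0, 0, 0, 0, 0, 5]]

```text
time_s: 2.67
position: [0.4517, -0.0786, 0.0216]
tool_rot: [[0.002, -0.023, 1.0], [-0.001, 1.0, 0.023], [-1.0, -0.001, 0.002]]
ft_force: [-0.6, 0.0, 0.2]
grip_width: 0.0501
```

```bash
python3 - <<'E'
from h import *
d=grab('wrist','w2.png')
E
```

```text
(no output)
```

View pics/w2.png

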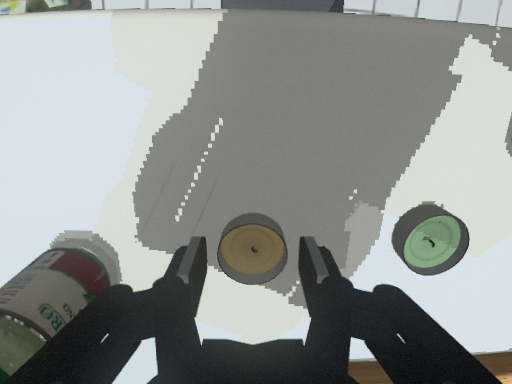

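The tea light at (253,250) sits centred between the fingertips. I'll go 3 mm lower and close.

>>> carry_out:
  motion:
    - [[0.3, 0, 0, 0, 0, 0, 5], [0.3, 0, 0, 0, 0, 0, 3], [0.3, 0, 0, 0, 0, 0, 3], [0.3, 0, 0, 0, 0, 0, 3], [0.3, 0, 0, 0, 0, 0, 3]]

```text
time_s: 3.13
position: [0.4511, -0.0785, 0.0177]
tool_rot: [[0.0, -0.023, 1.0], [-0.0, 1.0, 0.023], [-1.0, -0.0, 0.0]]
ft_force: [-1.0, 1.0, 6.0]
grip_width: 0.0352
```

>>> carry_out:
  motion:
    - [[-2, 0, 0, 0, 0, 0, 3], [-5, 0, 0, 0, 0, 0, 3], [-8, 0, 0, 0, 0, 0, 3], [-8, 0, 0, 0, 0, 0, 3]]

```text
time_s: 3.47
position: [0.453, -0.0793, 0.1017]
tool_rot: [[0.008, -0.023, 1.0], [-0.003, 1.0, 0.023], [-1.0, -0.004, 0.007]]
ft_force: [1.0, -0.7, -0.4]
grip_width: 0.0358
```

```bash
python3 - <<'E'
from h import *
d=grab('top','top2.png'); im=d['image']
hsv=cv2.cvtColor(im,cv2.COLOR_RGB2HSV)
# metal disc: low-sat blob inside caddy
m=cv2.inRange(hsv,(0,0,90),(180,60,255)); m[:175]=0;m[202:]=0;m[:,:240]=0;m[:,278:]=0
n,l,s,c=cv2.connectedComponentsWithStats(m)
print(s,c)
for i in range(1,n):
    if s[i][4]>50: print('disc',onplane(d,*c[i],.013).round(4))
o=env.observe();print(o['position'],o['grip_width'],o['tool_rot'])
E
```

```text
[[     0      0    512    384 196328]
 [   249    179     19     19    280]] [[255.49679618 191.50482356]
 [257.74642857 188.11785714]]
disc [0.5889 0.0485 0.013 ]
[ 0.45211943 -0.07893688  0.0994513 ] 0.03515657358160476 [[ 0.00499973 -0.02324104  0.99971739]
 [-0.00230478  0.99972696  0.02325279]
 [-0.99998485 -0.00242039  0.0049448 ]]
```

>>> carry_out:
  motion:
    - [[0, 2.5, 2.8, 0, 0, 0, 3], [0, 5, 5.6, 0, 0, 0, 3], [0, 7.5, 8.4, 0, 0, 0, 3], [0, 10, 11.2, 0, 0, 0, 3], [0, 12.4, 14, 0, 0, 0, 3]]

```text
time_s: 3.93
position: [0.5887, 0.0504, 0.0959]
tool_rot: [[-0.002, -0.023, 1.0], [0.0, 1.0, 0.023], [-1.0, 0.0, -0.002]]
ft_force: [-0.1, -0.3, 0.0]
grip_width: 0.0352
```

>>> carry_out:
  motion:
    - [[0, 0, 0, 0, 0, 0, 3], [0, 0, 0, 0, 0, 0, 3], [0, 0, 0, 0, 0, 0, 3]]

```text
time_s: 4.18
position: [0.5872, 0.0486, 0.096]
tool_rot: [[-0.003, -0.023, 1.0], [0.0, 1.0, 0.023], [-1.0, 0.0, -0.003]]
ft_force: [0.4, -0.4, -0.5]
grip_width: 0.0354
```

```bash
python3 - <<'E'
from h import *
d=grab('wrist','w3.png')
o=env.observe();print(o['position'],o['grip_width'],o['tool_rot'][0])
p=np.array(o['position']);print(proj(d,p),proj(d,p+[0,0,-.011]))
E
```

```text
[0.58712212 0.04818391 0.09639342] 0.03536024612448883 [-0.00218869 -0.02261471  0.99974186]
[251.01829587 259.4565933 ] [251.08939735 248.61541597]
```

View pics/w3.png

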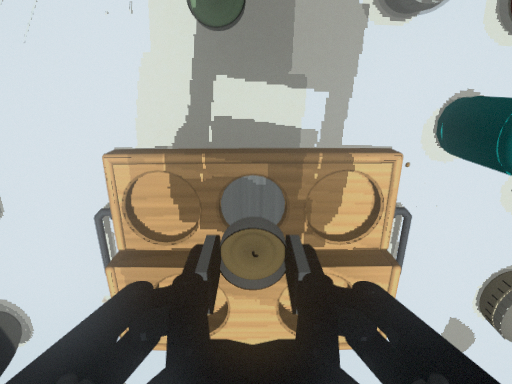

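The tea light is held level at (253,252). The disc is at about (253,206) and the low wells at (163,207) and (343,206). I'll compare positions on rays.

```bash
python3 - <<'E'
from h import *
d=env.get_image('wrist')
for n,u,v,z in[('candle',253,252,.094),('wL',163,206.5,.02),('wR',343,206,.02),('discL',219,203,.013),('discR',287,203,.013),('discTop',253,174,.013),('cornL',105,152,.02),('cornR',401,150,.02)]: print(n,onplane(d,u,v,z).round(4))
E
```

```text
candle [0.5843 0.0487 0.094 ]
wL [ 0.5903 -0.0201  0.02  ]
wR [0.5868 0.1181 0.02  ]
discL [0.5892 0.0223 0.013 ]
discR [0.5879 0.0758 0.013 ]
discTop [0.5649 0.0485 0.013 ]
cornL [ 0.5485 -0.06    0.02  ]
cornR [0.5421 0.156  0.02  ]
```

>>> carry_out:
  motion:
    - [[1.5, 0.05, 0.4, 0, 0, 0, 3], [3, 0.05, 0.4, 0, 0, 0, 3], [4.5, 0.05, 0.4, 0, 0, 0, 3], [5.5, 0.05, 0.4, 0, 0, 0, 3], [5.9, 0.05, 0.4, 0, 0, 0, 3]]

```text
time_s: 4.7
position: [0.5911, 0.0487, 0.037]
tool_rot: [[-0.003, -0.022, 1.0], [0.0, 1.0, 0.022], [-1.0, 0.0, -0.003]]
ft_force: [-0.1, 1.3, 0.3]
grip_width: 0.0353
```

>>> carry_out:
  motion:
    - [[0.3, 0, 0, 0, 0, 0, 3], [0.5, 0, 0, 0, 0, 0, 3], [0.5, 0, 0, 0, 0, 0, 3]]

```text
time_s: 4.95
position: [0.5922, 0.0492, 0.0336]
tool_rot: [[0.0, -0.023, 1.0], [-0.0, 1.0, 0.023], [-1.0, -0.0, 0.0]]
ft_force: [-0.4, -0.7, -0.4]
grip_width: 0.0353
```

```bash
python3 - <<'E'
from h import *
o=env.observe();print(o['position'],o['grip_width'],o['ft_force'])
E
```

```text
[0.59218273 0.04915716 0.03358902] 0.03526931122513224 [-0.42019645 -0.67287246 -0.36816007]
```

>>> carry_out:
  motion:
    - [[0.2, 0, 0, 0, 0, 0, 3], [0.2, 0, 0, 0, 0, 0, 3]]

```text
time_s: 5.12
position: [0.5922, 0.0493, 0.0315]
tool_rot: [[0.001, -0.023, 1.0], [-0.0, 1.0, 0.023], [-1.0, -0.0, 0.001]]
ft_force: [-0.0, -1.1, -0.8]
grip_width: 0.0352
```

>>> carry_out:
  motion:
    - [[0, 0, 0, 0, 0, 0, 4.5], [-0.1, 0, 0, 0, 0, 0, 5], [-0.2, 0, 0, 0, 0, 0, 5], [-0.2, 0, 0, 0, 0, 0, 5]]

```text
time_s: 5.45
position: [0.5923, 0.0493, 0.0337]
tool_rot: [[0.001, -0.023, 1.0], [-0.0, 1.0, 0.023], [-1.0, -0.0, 0.001]]
ft_force: [0.2, 0.2, 0.2]
grip_width: 0.0502
```

>>> carry_out:
  motion:
    - [[-2, 0, 0, 0, 0, 0, 5], [-5, 0, -1, 0, 0, 0, 5], [-8.5, 0, -3, 0, 0, 0, 5], [-12, 0, -5, 0, 0, 0, 5], [-12, 0, -5, 0, 0, 0, 5.6]]

```text
time_s: 5.87
position: [0.5418, 0.0483, 0.1597]
tool_rot: [[0.009, -0.024, 1.0], [-0.001, 1.0, 0.024], [-1.0, -0.001, 0.009]]
ft_force: [1.0, -0.0, 1.6]
grip_width: 0.0562
```

```bash
python3 - <<'E'
from h import *
d=grab('wrist','w4.png')
o=env.observe();print(o['position'],o['grip_width'],o['ft_force'])
E
```

```text
[0.54227737 0.04817878 0.15692431] 0.05604265461923253 [-0.47986687  0.25291615 -0.78578218]
```

View pics/w4.png

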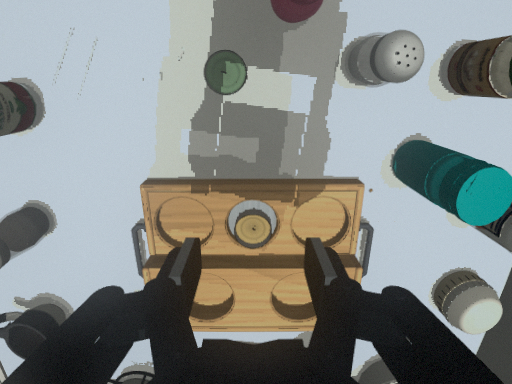

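The tea light rests in its well at (255,227), inside the rim. The white shaker's cap is at (404,57). I'll measure both and then take the white shaker.

```bash
python3 - <<'E'
from h import *
d=env.get_image('wrist')
for n,u,v,z in[('candle',254,229,.028),('white',405,57,.09),('wellc_m',252,223,.02),('turq',483,196,.106),('pinksh',297,0,.08)]: print(n,onplane(d,u,v,z).round(4))
t=grab('top')
for n,u,v,z in[('white',293/3.2+130,364/3.2+130,.09),('tan',169/3.2+130,363/3.2+130,.106),('blue',112/3.2+130,197/3.2+130,.106),('grey',699/3.2+130,168/3.2+130,.09)]: print(n,onplane(t,u,v,z).round(4))
E
```

```text
candle [0.5902 0.0512 0.028 ]
white [0.4359 0.1431 0.09  ]
wellc_m [0.5876 0.0491 0.02  ]
turq [0.5229 0.208  0.106 ]
pinksh [0.4041 0.0733 0.08  ]
white [0.4316 0.1409 0.09  ]
tan [0.4309 0.241  0.106 ]
blue [0.5666 0.2919 0.106 ]
grey [ 0.597  -0.1936  0.09  ]
```

>>> carry_out:
  motion:
    - [[0, 2.4, -2.7, 0, 0, 0, 6], [0, 4.8, -5.4, 0, 0, 0, 6], [0, 7.2, -8.1, 0, 0, 0, 6], [0, 9.6, -10.7, 0, 0, 0, 6], [0, 9.6, -10.7, 0, 0, 0, 6]]

```text
time_s: 6.43
position: [0.4282, 0.1444, 0.1518]
tool_rot: [[-0.006, -0.026, 1.0], [0.001, 1.0, 0.026], [-1.0, 0.001, -0.006]]
ft_force: [-0.2, 0.4, -0.2]
grip_width: 0.0603
```

>>> carry_out:
  motion:
    - [[0, 0, 0, 0, 0, 0, 6], [0, 0, 0, 0, 0, 0, 6]]

```text
time_s: 6.6
position: [0.4335, 0.1415, 0.1526]
tool_rot: [[-0.001, -0.023, 1.0], [-0.0, 1.0, 0.023], [-1.0, -0.0, -0.001]]
ft_force: [1.3, 0.7, 0.6]
grip_width: 0.0598
```

```bash
python3 - <<'E'
from h import *
d=grab('wrist','w5.png')
o=env.observe();print(o['position'],o['grip_width'],o['ft_force'])
print(proj(d,[.433,.141,.09]),proj(d,[.433,.141,.045]))
E
```

```text
[0.43376572 0.14123618 0.15265188] 0.06046894835221628 [ 0.458102    0.22480596 -0.36554266]
[251.19517521 210.9939361 ] [251.37303914 190.53792295]
```

View pics/w5.png

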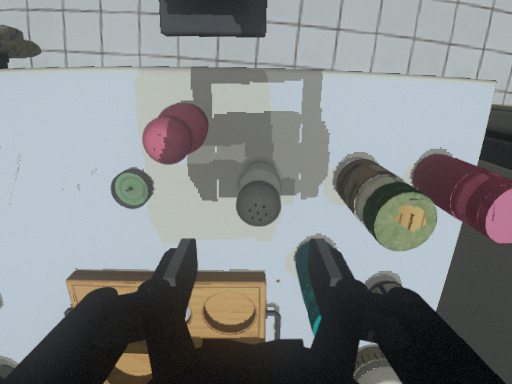

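The white shaker's cap is centred at (258,206), the tan jar's cap at (399,219) and the pink jar's at (497,211).

```bash
python3 - <<'E'
from h import *
d=env.get_image('wrist')
for n,u,v,z in[('white',258.5,206,.088),('tan',399,219,.106),('pinkj',497,212,.106),('baseshaker_far',258,160,.0)]: print(n,onplane(d,u,v,z).round(4))
E
```

```text
white [0.4302 0.1459 0.088 ]
tan [0.4304 0.2408 0.106 ]
pinkj [0.4243 0.3119 0.106 ]
baseshaker_far [0.4168 0.1468 0.    ]
```

>>> carry_out:
  motion:
    - [[2.5, 0.35, -0.2, 0, 0, 0, 6], [5, 0.35, -0.2, 0, 0, 0, 6], [7.5, 0.35, -0.2, 0, 0, 0, 6], [9.5, 0.35, -0.2, 0, 0, 0, 6], [10, 0.35, -0.2, 0, 0, 0, 6]]

```text
time_s: 7.12
position: [0.4302, 0.1443, 0.0505]
tool_rot: [[-0.005, -0.022, 1.0], [-0.0, 1.0, 0.022], [-1.0, -0.0, -0.005]]
ft_force: [-0.9, -0.1, 0.3]
grip_width: 0.06
```

>>> carry_out:
  motion:
    - [[0, 0, 0, 0, 0, 0, 5], [0, 0, 0, 0, 0, 0, 4], [0, 0, 0, 0, 0, 0, 3.5], [0, 0, 0, 0, 0, 0, 3.5], [0, 0, 0, 0, 0, 0, 3.5]]
  grip_force: 30

```text
time_s: 7.53
position: [0.4315, 0.1451, 0.0542]
tool_rot: [[0.002, -0.023, 1.0], [0.0, 1.0, 0.023], [-1.0, -0.0, 0.002]]
ft_force: [1.0, 0.2, 2.2]
grip_width: 0.0366
```

>>> carry_out:
  motion:
    - [[-2, 0, 0, 0, 0, 0, 3.5], [-4.5, 0, 0, 0, 0, 0, 3.5], [-7, 0, 0, 0, 0, 0, 3.5], [-9, 0, 0, 0, 0, 0, 3.5], [-9, 0, 0, 0, 0, 0, 3.5]]

```text
time_s: 7.95
position: [0.4324, 0.1453, 0.1471]
tool_rot: [[0.008, -0.023, 1.0], [0.0, 1.0, 0.023], [-1.0, 0.0, 0.008]]
ft_force: [0.4, 0.6, -1.0]
grip_width: 0.036
```

>>> carry_out:
  motion:
    - [[0, -0.4, 3, 0, 0, 0, 3.5], [0, -0.9, 6.5, 0, 0, 0, 3.5], [0, -1.4, 10, 0, 0, 0, 3.5], [0, -1.9, 13.3, 0, 0, 0, 3.5], [0, -2.2, 15.5, 0, 0, 0, 3.5]]

```text
time_s: 8.37
position: [0.5886, 0.1261, 0.1423]
tool_rot: [[0.0, -0.023, 1.0], [-0.0, 1.0, 0.023], [-1.0, -0.0, 0.0]]
ft_force: [-0.7, 0.0, -0.5]
grip_width: 0.0367
```

>>> carry_out:
  motion:
    - [[0, 0, 0, 0, 0, 0, 3.5], [0, 0, 0, 0, 0, 0, 3.5], [0, 0, 0, 0, 0, 0, 3.5]]

```text
time_s: 8.62
position: [0.5853, 0.1269, 0.1426]
tool_rot: [[-0.002, -0.023, 1.0], [0.0, 1.0, 0.023], [-1.0, 0.0, -0.002]]
ft_force: [0.0, 0.9, -1.0]
grip_width: 0.0365
```

```bash
python3 - <<'E'
from h import *
d=grab('wrist','w6.png')
o=env.observe();print(o['position'],o['grip_width'],o['ft_force'],o['q'])
E
```

```text
[0.58519912 0.12695532 0.14294446] 0.036417729343124226 [-0.30161305  0.62653189 -1.7344218 ] [ 9.23796496e-01  3.14931807e+01  7.50536983e+01  9.43426420e-04
  7.35338987e+01 -9.04283380e+01]
```

View pics/w6.png

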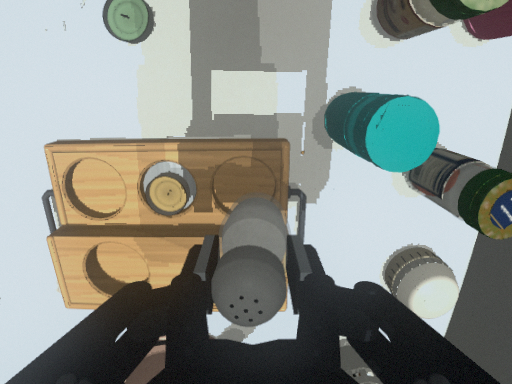

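The shaker hangs upright with its cap at (250,288). The free well is at (244,185) and the candle at (168,188). I'll compute the offset to the well.

```bash
python3 - <<'E'
from h import *
d=env.get_image('wrist')
for n,u,v,z in[('captop',249,296,.179),('capbody',249,288,.179),('well',244,186,.02),('wellfar',95,187.5,.02),('hfar',117,267,.044),('candle',168,192,.028)]: print(n,onplane(d,u,v,z).round(4))
E
```

```text
captop [0.5795 0.1257 0.179 ]
capbody [0.5757 0.1257 0.179 ]
well [0.5858 0.1197 0.02  ]
wellfar [ 0.5905 -0.0193  0.02  ]
hfar [0.6599 0.0031 0.044 ]
candle [0.5904 0.052  0.028 ]
```

>>> carry_out:
  motion:
    - [[0, -0.35, 0.2, 0, 0, 0, 3.5], [0, -0.65, 0.35, 0, 0, 0, 3.5], [2, -0.65, 0.35, 0, 0, 0, 3.5], [4, -0.65, 0.35, 0, 0, 0, 3.5], [6, -0.65, 0.35, 0, 0, 0, 3.5]]

```text
time_s: 9.13
position: [0.59, 0.12, 0.0831]
tool_rot: [[0.001, -0.023, 1.0], [-0.0, 1.0, 0.023], [-1.0, -0.0, 0.001]]
ft_force: [0.7, -0.1, -1.4]
grip_width: 0.0364
```

>>> carry_out:
  motion:
    - [[1, 0, 0, 0, 0, 0, 3.5], [1.7, 0, 0, 0, 0, 0, 3.5], [2, 0, 0, 0, 0, 0, 3.5], [2, 0, 0, 0, 0, 0, 3.5]]

```text
time_s: 9.47
position: [0.5901, 0.1202, 0.0634]
tool_rot: [[0.0, -0.023, 1.0], [0.0, 1.0, 0.023], [-1.0, 0.0, 0.0]]
ft_force: [0.5, 0.4, -1.2]
grip_width: 0.0364
```

```bash
python3 - <<'E'
from h import *
o=env.observe();print(o['position'],o['grip_width'],o['ft_force'])
E
```

```text
[0.59008999 0.12023887 0.0634068 ] 0.03635957315593209 [ 0.48287407  0.40714893 -1.23797301]
```

Still free-hanging at −1.2 N. I'll lower it in small steps to contact.

>>> carry_out:
  motion:
    - [[0.15, 0, 0, 0, 0, 0, 3.5], [0.3, 0, 0, 0, 0, 0, 3.5], [0.3, 0, 0, 0, 0, 0, 3.5]]

```text
time_s: 9.72
position: [0.5901, 0.1203, 0.0607]
tool_rot: [[0.001, -0.023, 1.0], [0.0, 1.0, 0.023], [-1.0, -0.0, 0.001]]
ft_force: [0.5, 0.7, -1.0]
grip_width: 0.0362
```

>>> carry_out:
  motion:
    - [[0.1, 0, 0, 0, 0, 0, 3.5], [0.1, 0, 0, 0, 0, 0, 3.5], [0.1, 0, 0, 0, 0, 0, 3.5]]

```text
time_s: 9.97
position: [0.5904, 0.1204, 0.0602]
tool_rot: [[0.002, -0.023, 1.0], [0.0, 1.0, 0.023], [-1.0, -0.0, 0.002]]
ft_force: [-0.8, -0.4, 4.4]
grip_width: 0.0363
```

Contact at 4.4 N, at the expected floor height. I'll release, rise and go over to the grey shaker.

>>> carry_out:
  motion:
    - [[0, 0, 0, 0, 0, 0, 4.5], [0, 0, 0, 0, 0, 0, 5.5], [0, 0, 0, 0, 0, 0, 6], [0, 0, 0, 0, 0, 0, 6]]

```text
time_s: 10.3
position: [0.5899, 0.1203, 0.0591]
tool_rot: [[-0.0, -0.023, 1.0], [0.0, 1.0, 0.023], [-1.0, 0.0, -0.0]]
ft_force: [-0.5, 0.6, 0.9]
grip_width: 0.0601
```

>>> carry_out:
  motion:
    - [[-2, 0, 0, 0, 0, 0, 6], [-5, 0, 0, 0, 0, 0, 6], [-8, 0, 0, 0, 0, 0, 6], [-11, 0, 0, 0, 0, 0, 6], [-12, -2, 0, 0, 0, 0, 6]]

```text
time_s: 10.72
position: [0.5914, 0.1025, 0.1838]
tool_rot: [[0.007, -0.026, 1.0], [0.001, 1.0, 0.026], [-1.0, 0.001, 0.007]]
ft_force: [0.3, -0.3, 0.7]
grip_width: 0.0599
```

>>> carry_out:
  motion:
    - [[0, -3.5, 0, 0, 0, 0, 6], [0, -7, 0, 0, 0, 0, 6], [0, -10.5, 0, 0, 0, 0, 6], [0, -14, 0, 0, 0, 0, 6], [0, -17.5, 0, 0, 0, 0, 6]]

```text
time_s: 11.13
position: [0.5942, -0.0762, 0.1793]
tool_rot: [[-0.0, -0.023, 1.0], [0.0, 1.0, 0.023], [-1.0, 0.0, -0.0]]
ft_force: [-0.2, 0.7, -0.8]
grip_width: 0.0599
```

>>> carry_out:
  motion:
    - [[0, -3.5, -0.2, 0, 0, 0, 6], [0, -7, -0.2, 0, 0, 0, 6], [0, -10.5, -0.2, 0, 0, 0, 6], [0, -11.6, -0.2, 0, 0, 0, 6], [0, -11.6, -0.2, 0, 0, 0, 6]]

```text
time_s: 11.55
position: [0.5949, -0.1935, 0.1788]
tool_rot: [[-0.0, -0.02, 1.0], [-0.0, 1.0, 0.02], [-1.0, -0.0, -0.0]]
ft_force: [-0.6, 0.6, -0.3]
grip_width: 0.0601
```

>>> carry_out:
  motion:
    - [[0, 0, 0, 0, 0, 0, 6], [0, 0, 0, 0, 0, 0, 6]]

```text
time_s: 11.72
position: [0.5952, -0.1893, 0.1793]
tool_rot: [[-0.0, -0.024, 1.0], [0.001, 1.0, 0.024], [-1.0, 0.001, -0.0]]
ft_force: [1.5, -0.2, -0.3]
grip_width: 0.0597
```

```bash
python3 - <<'E'
from h import *
d=grab('wrist','w7.png')
o=env.observe();print(o['position'],o['grip_width'],o['ft_force'])
E
```

```text
[ 0.59524087 -0.18911718  0.17938979] 0.060263793047566204 [ 0.94577046 -0.23330442  0.43696348]
```

View pics/w7.png

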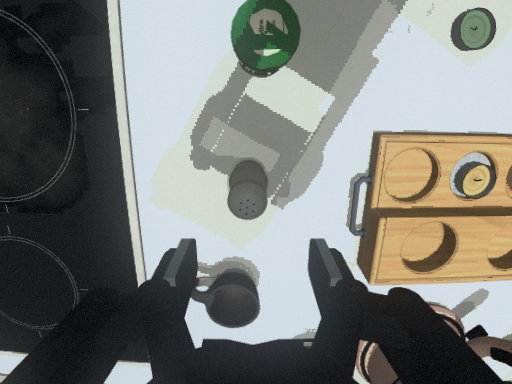

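The grey shaker's cap is at (248,200). The free low well is at (412,175) and the high well at (428,247).

```bash
python3 - <<'E'
from h import *
d=env.get_image('wrist')
for n,u,v,z in[('grey',248,199,.088),('wellR',412,174.5,.02),('hR',429,245,.044),('disc',474,177,.02)]: print(n,onplane(d,u,v,z).round(4))
E
```

```text
grey [ 0.5966 -0.1923  0.088 ]
wellR [ 0.5907 -0.021   0.02  ]
hR [6.608e-01 1.000e-04 4.400e-02]
disc [0.5914 0.0501 0.02  ]
```

>>> carry_out:
  motion:
    - [[3, -0.3, 0.1, 0, 0, 0, 6], [6, -0.3, 0.1, 0, 0, 0, 6], [9, -0.3, 0.1, 0, 0, 0, 6], [11.5, -0.3, 0.1, 0, 0, 0, 6], [12.5, -0.3, 0.1, 0, 0, 0, 6]]

```text
time_s: 12.23
position: [0.595, -0.1918, 0.051]
tool_rot: [[-0.005, -0.025, 1.0], [0.003, 1.0, 0.025], [-1.0, 0.003, -0.005]]
ft_force: [-0.2, 0.8, 0.2]
grip_width: 0.0599
```

>>> carry_out:
  motion:
    - [[0, 0, 0, 0, 0, 0, 5], [0, 0, 0, 0, 0, 0, 4], [0, 0, 0, 0, 0, 0, 3.4], [0, 0, 0, 0, 0, 0, 3.4], [0, 0, 0, 0, 0, 0, 3.4]]

```text
time_s: 12.65
position: [0.597, -0.1939, 0.056]
tool_rot: [[0.003, -0.023, 1.0], [-0.001, 1.0, 0.023], [-1.0, -0.001, 0.003]]
ft_force: [1.2, 0.6, 3.3]
grip_width: 0.0353
```

>>> carry_out:
  motion:
    - [[-2, 0, 0, 0, 0, 0, 3.4], [-4.5, 0, 0, 0, 0, 0, 3.4], [-7, 0, 0, 0, 0, 0, 3.4], [-8, 0, 0, 0, 0, 0, 3.4], [-8, 0, 0, 0, 0, 0, 3.4]]

```text
time_s: 13.07
position: [0.5972, -0.1941, 0.1372]
tool_rot: [[0.005, -0.023, 1.0], [-0.003, 1.0, 0.023], [-1.0, -0.003, 0.005]]
ft_force: [0.5, -1.1, -1.2]
grip_width: 0.0352
```

>>> carry_out:
  motion:
    - [[0, 3, 0, 0, 0, 0, 3.4], [0, 6.5, 0, 0, 0, 0, 3.4], [0, 10, 0, 0, 0, 0, 3.4], [0, 13.5, -0.1, 0, 0, 0, 3.4], [0, 17.1, -0.15, 0, 0, 0, 3.4]]

```text
time_s: 13.48
position: [0.5898, -0.0212, 0.1327]
tool_rot: [[-0.002, -0.023, 1.0], [0.001, 1.0, 0.023], [-1.0, 0.001, -0.002]]
ft_force: [1.3, -0.7, -1.1]
grip_width: 0.0353
```

>>> carry_out:
  motion:
    - [[0, 0, 0, 0, 0, 0, 3.4], [0, 0, 0, 0, 0, 0, 3.4], [0, 0, 0, 0, 0, 0, 3.4]]

```text
time_s: 13.73
position: [0.5905, -0.023, 0.1333]
tool_rot: [[-0.001, -0.023, 1.0], [0.0, 1.0, 0.023], [-1.0, 0.0, -0.001]]
ft_force: [-0.2, -0.0, -1.6]
grip_width: 0.0353
```

```bash
python3 - <<'E'
from h import *
d=grab('wrist','w8.png')
o=env.observe();print(o['position'],o['grip_width'],o['ft_force'])
E
```

```text
[ 0.59063394 -0.02354013  0.13347394] 0.03514597253424376 [ 0.38164253 -0.85461704 -0.94118589]
```

View pics/w8.png

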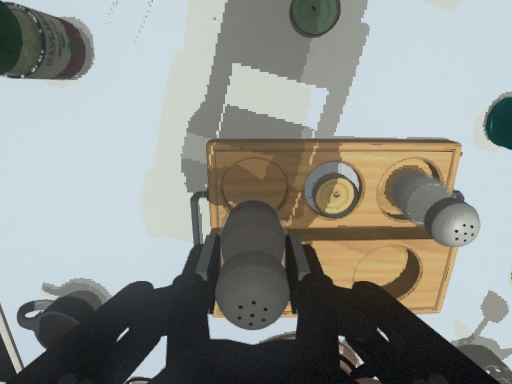

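The white shaker stands in its well at (430,205). The grey one hangs upright at (252,285), with its target well at (255,185). It needs 2 mm in y, then down.

>>> carry_out:
  motion:
    - [[1, 0.25, 0.1, 0, 0, 0, 3.4], [3, 0.25, 0.1, 0, 0, 0, 3.4], [5, 0.25, 0.1, 0, 0, 0, 3.4], [6.3, 0.25, 0.1, 0, 0, 0, 3.4], [6.8, 0.25, 0.1, 0, 0, 0, 3.4]]

```text
time_s: 14.2
position: [0.5906, -0.0209, 0.0633]
tool_rot: [[-0.004, -0.022, 1.0], [0.001, 1.0, 0.022], [-1.0, 0.001, -0.004]]
ft_force: [-1.0, -0.4, -0.5]
grip_width: 0.0348
```

>>> carry_out:
  motion:
    - [[0.1, 0, 0, 0, 0, 0, 3.4], [0.2, 0, 0, 0, 0, 0, 3.4], [0.2, 0, 0, 0, 0, 0, 3.4]]

```text
time_s: 14.45
position: [0.5921, -0.0206, 0.0648]
tool_rot: [[0.001, -0.023, 1.0], [-0.0, 1.0, 0.023], [-1.0, -0.0, 0.001]]
ft_force: [-0.0, 0.6, -1.2]
grip_width: 0.0353
```

>>> carry_out:
  motion:
    - [[0.1, 0, 0, 0, 0, 0, 3.4], [0.15, 0, 0, 0, 0, 0, 3.4], [0.15, 0, 0, 0, 0, 0, 3.4]]

```text
time_s: 14.7
position: [0.5918, -0.0202, 0.0632]
tool_rot: [[0.001, -0.023, 1.0], [-0.0, 1.0, 0.023], [-1.0, -0.0, 0.001]]
ft_force: [-0.8, 0.7, -1.0]
grip_width: 0.0354
```

>>> carry_out:
  motion:
    - [[0.1, 0, 0, 0, 0, 0, 3.4], [0.15, 0, 0, 0, 0, 0, 3.4], [0.15, 0, 0, 0, 0, 0, 3.4]]

```text
time_s: 14.95
position: [0.592, -0.0202, 0.062]
tool_rot: [[0.001, -0.023, 1.0], [-0.0, 1.0, 0.023], [-1.0, -0.0, 0.001]]
ft_force: [-0.7, -0.4, 4.7]
grip_width: 0.0352
```

>>> carry_out:
  motion:
    - [[0.05, 0, 0, 0, 0, 0, 3.4], [0.1, 0, 0, 0, 0, 0, 3.4], [0.1, 0, 0, 0, 0, 0, 3.4]]

```text
time_s: 15.2
position: [0.5923, -0.0202, 0.0619]
tool_rot: [[0.003, -0.023, 1.0], [-0.0, 1.0, 0.023], [-1.0, -0.001, 0.003]]
ft_force: [-2.2, 0.3, 11.9]
grip_width: 0.0355
```

Contact at the expected floor height. I'll release, rise and go over the tan jar.

>>> carry_out:
  motion:
    - [[-0.1, 0, 0, 0, 0, 0, 4.5], [-0.1, 0, 0, 0, 0, 0, 5.5], [-0.1, 0, 0, 0, 0, 0, 6], [-0.1, 0, 0, 0, 0, 0, 6]]

```text
time_s: 15.53
position: [0.5916, -0.0202, 0.0611]
tool_rot: [[-0.0, -0.023, 1.0], [0.0, 1.0, 0.023], [-1.0, 0.0, -0.0]]
ft_force: [0.3, -0.2, 0.5]
grip_width: 0.0599
```

>>> carry_out:
  motion:
    - [[-2, 0, 0, 0, 0, 0, 6], [-5, 0, 0, 0, 0, 0, 6], [-8.5, 0, 0, 0, 0, 0, 6], [-12, 0, 0, 0, 0, 0, 6], [-14, 0, 0, 0, 0, 0, 6]]

```text
time_s: 15.95
position: [0.5924, -0.0203, 0.2051]
tool_rot: [[0.004, -0.023, 1.0], [-0.001, 1.0, 0.023], [-1.0, -0.001, 0.004]]
ft_force: [0.2, -0.7, -0.1]
grip_width: 0.0599
```

>>> carry_out:
  motion:
    - [[0, 2, -1.2, 0, 0, 0, 6], [0, 5, -3, 0, 0, 0, 6], [0, 8, -4.7, 0, 0, 0, 6], [0, 11, -6.4, 0, 0, 0, 6], [0, 14, -8.2, 0, 0, 0, 6]]

```text
time_s: 16.37
position: [0.5055, 0.1189, 0.2011]
tool_rot: [[-0.0, -0.023, 1.0], [0.0, 1.0, 0.023], [-1.0, 0.0, -0.0]]
ft_force: [0.7, 0.7, 0.1]
grip_width: 0.0605
```

>>> carry_out:
  motion:
    - [[0, 3, -1.8, 0, 0, 0, 5.7], [0, 6, -3.5, 0, 0, 0, 5.7], [0, 9, -5.2, 0, 0, 0, 5.7], [0, 11.5, -6.7, 0, 0, 0, 5.7], [0, 12.5, -7.3, 0, 0, 0, 5.7]]

```text
time_s: 16.78
position: [0.4285, 0.2435, 0.2013]
tool_rot: [[-0.001, -0.026, 1.0], [0.0, 1.0, 0.026], [-1.0, 0.0, -0.001]]
ft_force: [0.0, 0.3, 0.0]
grip_width: 0.0572
```

>>> carry_out:
  motion:
    - [[0, 0, 0, 0, 0, 0, 5.7], [0, 0, 0, 0, 0, 0, 5.7], [0, 0, 0, 0, 0, 0, 5.7]]

```text
time_s: 17.03
position: [0.4314, 0.2402, 0.2012]
tool_rot: [[0.0, -0.022, 1.0], [-0.0, 1.0, 0.022], [-1.0, -0.0, 0.0]]
ft_force: [-0.6, 0.1, 0.2]
grip_width: 0.0566
```

```bash
python3 - <<'E'
from h import *
d=grab('wrist','w9.png')
o=env.observe();print(o['position'],o['grip_width'],o['ft_force'])
print(proj(d,[.4305,.241,.106]))
E
```

```text
[0.431492   0.2401001  0.20118454] 0.05726991201994274 [-0.07780999  0.59047249 -0.16653192]
[252.96889678 194.84995342]
```

View pics/w9.png

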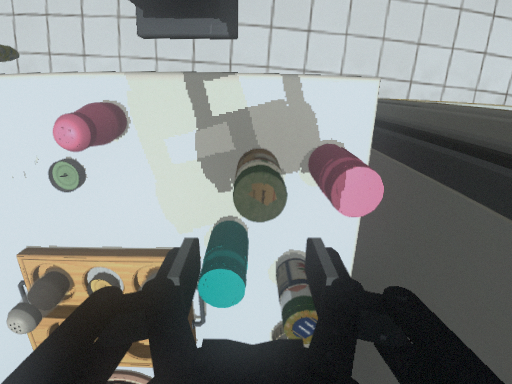

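The tan emblem cap is at (261,194), the pink jar beside it at (357,190), turquoise at (222,285) and blue at (301,322).

```bash
python3 - <<'E'
from h import *
d=env.get_image('wrist')
for n,u,v,z in[('tan',261,195,.106),('pink',357,191,.106),('blue',301.5,324,.106),('turq',222,288,.106)]: print(n,onplane(d,u,v,z).round(4))
E
```

```text
tan [0.4305 0.2475 0.106 ]
pink [0.4253 0.3265 0.106 ]
blue [0.5649 0.2918 0.106 ]
turq [0.5232 0.2142 0.106 ]
```

```bash
python3 - <<'E'
from h import *
d=env.get_image('wrist'); hsv=cv2.cvtColor(d['image'],cv2.COLOR_RGB2HSV)
print([hsv[195,x].tolist() for x in range(226,296,5)])
for r in(185,190,195,200,205): 
    row=d['image'][r,225:300].astype(int); g=np.abs(np.diff(row.sum(1))); print(r,[(225+i,int(g[i])) for i in np.argsort(-g)[:6]])
for u in(233,288): print(onplane(d,u,195,.106).round(4))
E
```

```text
[[55, 14, 217], [63, 14, 218], [48, 40, 95], [46, 48, 91], [42, 40, 95], [19, 69, 100], [19, 73, 105], [20, 78, 104], [18, 85, 114], [18, 85, 117], [37, 35, 95], [55, 30, 92], [65, 38, 88], [99, 24, 226]]
185 [(np.int64(232), 240), (np.int64(285), 221), (np.int64(284), 197), (np.int64(230), 197), (np.int64(233), 160), (np.int64(229), 43)]
190 [(np.int64(233), 341), (np.int64(286), 241), (np.int64(230), 194), (np.int64(285), 147), (np.int64(232), 86), (np.int64(229), 57)]
195 [(np.int64(232), 324), (np.int64(287), 220), (np.int64(286), 190), (np.int64(264), 55), (np.int64(261), 43), (np.int64(231), 39)]
200 [(np.int64(286), 219), (np.int64(233), 211), (np.int64(232), 169), (np.int64(285), 122), (np.int64(263), 65), (np.int64(261), 43)]
205 [(np.int64(285), 222), (np.int64(234), 215), (np.int64(284), 151), (np.int64(235), 83), (np.int64(233), 77), (np.int64(271), 18)]
[0.431  0.2245 0.106 ]
[0.43   0.2697 0.106 ]
```

>>> carry_out:
  motion:
    - [[2, 0.6, -0.1, 0, 0, 0, 5.8], [4, 0.6, -0.1, 0, 0, 0, 5.8], [6, 0.6, -0.1, 0, 0, 0, 5.8], [7.4, 0.6, -0.1, 0, 0, 0, 5.8], [7.4, 0.6, -0.1, 0, 0, 0, 5.8]]

```text
time_s: 17.6
position: [0.4287, 0.2461, 0.1249]
tool_rot: [[-0.005, -0.022, 1.0], [-0.001, 1.0, 0.022], [-1.0, -0.001, -0.005]]
ft_force: [-0.3, -0.1, 0.4]
grip_width: 0.0582
```

>>> carry_out:
  motion:
    - [[0.4, 0, 0, 0, 0, 0, 5.8], [0.8, 0, 0, 0, 0, 0, 5.8], [1.2, 0, 0, 0, 0, 0, 5.8], [1.6, 0, 0, 0, 0, 0, 5.8]]

```text
time_s: 17.93
position: [0.4298, 0.2471, 0.1116]
tool_rot: [[0.001, -0.023, 1.0], [0.0, 1.0, 0.023], [-1.0, 0.0, 0.001]]
ft_force: [-0.6, -0.0, -0.7]
grip_width: 0.0582
```

```bash
python3 - <<'E'
from h import *
d=grab('wrist','w10.png')
o=env.observe();print(o['position'],o['grip_width'],o['ft_force'])
i=cv2.imread('pics/w10.png');cv2.imwrite('pics/w10c.png',i[120:380,120:480])
E
```

```text
[0.42938004 0.24699602 0.11077836] 0.057596114322093724 [-0.38302064 -1.65477978 -0.32886066]
```

View pics/w10c.png

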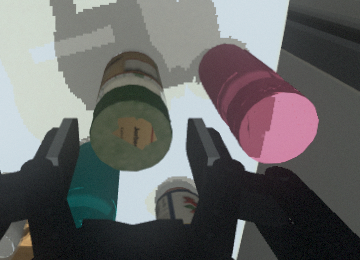

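The tan cap is centred between the fingers, with equal gaps of about 18 px. The pink jar is clear of the right finger. I'll descend, grip and lift.

>>> carry_out:
  motion:
    - [[1, 0, 0, 0, 0, 0, 5.8], [2, 0, 0, 0, 0, 0, 5.8], [3, 0, 0, 0, 0, 0, 5.8], [4, 0, 0, 0, 0, 0, 5.8], [4.3, 0, 0, 0, 0, 0, 5.8]]

```text
time_s: 18.4
position: [0.4291, 0.247, 0.0674]
tool_rot: [[-0.001, -0.023, 1.0], [-0.0, 1.0, 0.023], [-1.0, -0.0, -0.001]]
ft_force: [0.1, -0.3, -0.1]
grip_width: 0.0581
```

>>> carry_out:
  motion:
    - [[0, 0, 0, 0, 0, 0, 5], [0, 0, 0, 0, 0, 0, 4.2], [0, 0, 0, 0, 0, 0, 3.5], [0, 0, 0, 0, 0, 0, 3.5], [0, 0, 0, 0, 0, 0, 3.5]]

```text
time_s: 18.82
position: [0.4296, 0.2471, 0.0687]
tool_rot: [[0.001, -0.023, 1.0], [0.0, 1.0, 0.023], [-1.0, 0.0, 0.001]]
ft_force: [0.2, -0.7, -1.0]
grip_width: 0.0442
```

>>> carry_out:
  motion:
    - [[-2, 0, 0, 0, 0, 0, 3.5], [-5, 0, 0, 0, 0, 0, 3.5], [-8, 0, 0, 0, 0, 0, 3.5], [-11, 0, 0, 0, 0, 0, 3.5], [-12, 0, 0, 0, 0, 0, 3.5]]

```text
time_s: 19.23
position: [0.4306, 0.2475, 0.1926]
tool_rot: [[0.006, -0.023, 1.0], [0.002, 1.0, 0.023], [-1.0, 0.002, 0.006]]
ft_force: [0.2, 0.6, -0.6]
grip_width: 0.0444
```

>>> carry_out:
  motion:
    - [[0, 0, 0, 0, 0, 0, 3.5], [0, 0, 0, 0, 0, 0, 3.5]]

```text
time_s: 19.4
position: [0.4292, 0.2471, 0.1882]
tool_rot: [[0.0, -0.023, 1.0], [0.0, 1.0, 0.023], [-1.0, 0.0, 0.0]]
ft_force: [0.2, 0.1, -1.5]
grip_width: 0.0444
```

>>> carry_out:
  motion:
    - [[-1, -2, 0, 0, 0, 0, 3.5], [-1, -5.5, 0, 0, 0, 0, 3.5], [-1, -9, 0, 0, 0, 0, 3.5], [-1, -12.5, 0, 0, 0, 0, 3.5], [-1, -15.1, 0.5, 0, 0, 0, 3.5]]

```text
time_s: 19.82
position: [0.4365, 0.0943, 0.1968]
tool_rot: [[-0.004, -0.023, 1.0], [-0.0, 1.0, 0.023], [-1.0, -0.0, -0.004]]
ft_force: [0.9, 0.5, -1.3]
grip_width: 0.044
```

>>> carry_out:
  motion:
    - [[0, 0, 2.5, 0, 0, 0, 3.5], [0, 0, 6, 0, 0, 0, 3.5], [0, 0, 9.5, 0, 0, 0, 3.5], [0, 0, 13, 0, 0, 0, 3.5], [0, 0, 16, 0, 0, 0, 3.5]]

```text
time_s: 20.23
position: [0.5993, 0.0998, 0.196]
tool_rot: [[-0.003, -0.023, 1.0], [0.0, 1.0, 0.023], [-1.0, 0.0, -0.003]]
ft_force: [0.6, 0.3, -0.5]
grip_width: 0.0437
```

>>> carry_out:
  motion:
    - [[0, 0, 2.5, 0, 0, 0, 3.5], [0, 0, 5, 0, 0, 0, 3.5], [0, 0, 6.2, 0, 0, 0, 3.5], [0, 0, 6.2, 0, 0, 0, 3.5], [0, 0, 6.2, 0, 0, 0, 3.5]]

```text
time_s: 20.65
position: [0.6594, 0.1014, 0.196]
tool_rot: [[-0.004, -0.023, 1.0], [0.0, 1.0, 0.023], [-1.0, 0.0, -0.004]]
ft_force: [-0.3, 0.8, -0.1]
grip_width: 0.0439
```

```bash
python3 - <<'E'
from h import *
o=env.observe();print(o['position'],o['grip_width'],o['ft_force'])
d=grab('wrist','w11.png')
E
```

```text
[0.65938615 0.10139293 0.19599337] 0.043929196300936876 [-0.30526961  0.80037097 -0.10921535]
```

View pics/w11.png

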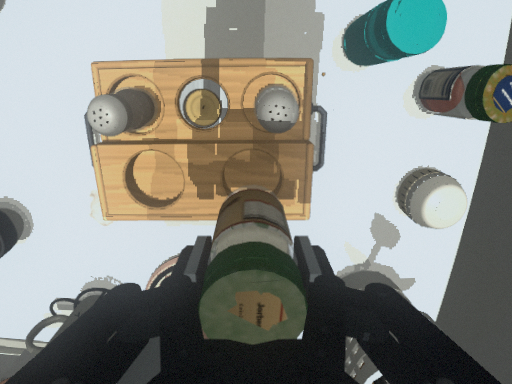

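The tan jar hangs upright at (254,290). The high wells are at (252,178) and (155,178). Both shakers and the candle sit in their wells.

```bash
python3 - <<'E'
from h import *
d=env.get_image('wrist')
for n,u,v,z in[('H+',252.5,178,.044),('H-',155,178.5,.044),('jar',254,290,.235),('blue',500,95,.106),('stepcornR',311,143,.044),('stepcornL',101,144,.044)]: print(n,onplane(d,u,v,z).round(4))
E
```

```text
H+ [0.6604 0.102  0.044 ]
H- [0.6631 0.0029 0.044 ]
jar [0.6488 0.1021 0.235 ]
blue [0.5708 0.2896 0.106 ]
stepcornR [0.6234 0.1582 0.044 ]
stepcornL [ 0.6285 -0.0489  0.044 ]
```

>>> carry_out:
  motion:
    - [[2, 0.05, 0.2, 0, 0, 0, 3.5], [4.5, 0.05, 0.2, 0, 0, 0, 3.5], [7, 0.05, 0.2, 0, 0, 0, 3.5], [9.3, 0.05, 0.2, 0, 0, 0, 3.5], [10.1, 0.05, 0.2, 0, 0, 0, 3.5]]

```text
time_s: 21.17
position: [0.6596, 0.102, 0.094]
tool_rot: [[-0.006, -0.023, 1.0], [0.0, 1.0, 0.023], [-1.0, 0.0, -0.006]]
ft_force: [-0.2, -0.1, -1.9]
grip_width: 0.0445
```

>>> carry_out:
  motion:
    - [[0.1, 0, 0, 0, 0, 0, 3.5], [0.2, 0, 0, 0, 0, 0, 3.5], [0.3, 0, 0, 0, 0, 0, 3.5], [0.3, 0, 0, 0, 0, 0, 3.5]]

```text
time_s: 21.5
position: [0.6623, 0.102, 0.0958]
tool_rot: [[0.002, -0.023, 1.0], [-0.0, 1.0, 0.023], [-1.0, -0.0, 0.002]]
ft_force: [0.2, -0.9, -0.2]
grip_width: 0.0438
```

>>> carry_out:
  motion:
    - [[0.1, 0, 0, 0, 0, 0, 3.5], [0.2, 0, 0, 0, 0, 0, 3.5], [0.2, 0, 0, 0, 0, 0, 3.5]]

```text
time_s: 21.75
position: [0.6619, 0.102, 0.0925]
tool_rot: [[0.0, -0.023, 1.0], [-0.0, 1.0, 0.023], [-1.0, -0.0, 0.0]]
ft_force: [0.9, -0.8, -1.2]
grip_width: 0.0442
```

>>> carry_out:
  motion:
    - [[0.1, 0, 0, 0, 0, 0, 3.5], [0.25, 0, 0, 0, 0, 0, 3.5], [0.25, 0, 0, 0, 0, 0, 3.5]]

```text
time_s: 22.0
position: [0.6618, 0.102, 0.0895]
tool_rot: [[-0.001, -0.023, 1.0], [0.0, 1.0, 0.023], [-1.0, 0.0, -0.001]]
ft_force: [-0.9, 0.1, -1.5]
grip_width: 0.044
```

>>> carry_out:
  motion:
    - [[0.1, 0, 0, 0, 0, 0, 3.5], [0.15, 0, 0, 0, 0, 0, 3.5], [0.15, 0, 0, 0, 0, 0, 3.5]]

```text
time_s: 22.25
position: [0.662, 0.1019, 0.0886]
tool_rot: [[0.0, -0.023, 1.0], [-0.0, 1.0, 0.023], [-1.0, -0.0, 0.0]]
ft_force: [-0.3, -0.4, 1.0]
grip_width: 0.0442
```

It's at floor height and the weight has come off. I'll release and go over the blue jar.

>>> carry_out:
  motion:
    - [[0, 0, 0, 0, 0, 0, 5], [0, 0, 0, 0, 0, 0, 5.8], [0, 0, 0, 0, 0, 0, 6.2], [0, 0, 0, 0, 0, 0, 6.2]]

```text
time_s: 22.58
position: [0.6619, 0.102, 0.0883]
tool_rot: [[0.0, -0.023, 1.0], [0.0, 1.0, 0.023], [-1.0, 0.0, 0.0]]
ft_force: [-0.4, -0.3, 0.2]
grip_width: 0.0617
```

>>> carry_out:
  motion:
    - [[-2, 0, 0, 0, 0, 0, 6.2], [-4.5, 0, 0, 0, 0, 0, 6.2], [-7, 0, 0, 0, 0, 0, 6.2], [-9.5, 0, 0, 0, 0, 0, 6.2], [-11.5, 0, 0, 0, 0, 0, 6.2]]

```text
time_s: 23.0
position: [0.6621, 0.102, 0.2055]
tool_rot: [[0.002, -0.023, 1.0], [-0.0, 1.0, 0.023], [-1.0, -0.0, 0.002]]
ft_force: [-0.4, -0.2, -0.0]
grip_width: 0.0621
```

>>> carry_out:
  motion:
    - [[0, 3, -1.4, 0, 0, 0, 6.2], [0, 6.5, -3, 0, 0, 0, 6.2], [0, 10, -4.7, 0, 0, 0, 6.2], [0, 13, -6.2, 0, 0, 0, 6.2], [0, 16, -7.6, 0, 0, 0, 6.2]]

```text
time_s: 23.42
position: [0.581, 0.2616, 0.2035]
tool_rot: [[0.0, -0.023, 1.0], [0.0, 1.0, 0.023], [-1.0, 0.0, 0.0]]
ft_force: [-0.0, -0.1, -0.7]
grip_width: 0.0622
```

>>> carry_out:
  motion:
    - [[0, 2, -1, 0, 0, 0, 6.2], [0, 3.2, -1.5, 0, 0, 0, 6.2], [0, 3.2, -1.5, 0, 0, 0, 6.2], [0, 3.2, -1.5, 0, 0, 0, 6.2], [0, 3.2, -1.5, 0, 0, 0, 6.2]]

```text
time_s: 23.83
position: [0.5672, 0.2906, 0.2032]
tool_rot: [[0.0, -0.022, 1.0], [-0.0, 1.0, 0.022], [-1.0, -0.0, 0.0]]
ft_force: [0.1, -0.6, 0.8]
grip_width: 0.062
```

```bash
python3 - <<'E'
from h import *
o=env.observe();print(o['position'],o['grip_width'],o['ft_force'])
d=grab('wrist','w12.png')
print(proj(d,[.567,.2915,.106]))
E
```

```text
[0.56722555 0.29063805 0.20318267] 0.062025000931647194 [ 0.11363561 -0.62600863  0.76710737]
[253.05266916 194.83235893]
```

View pics/w12.png

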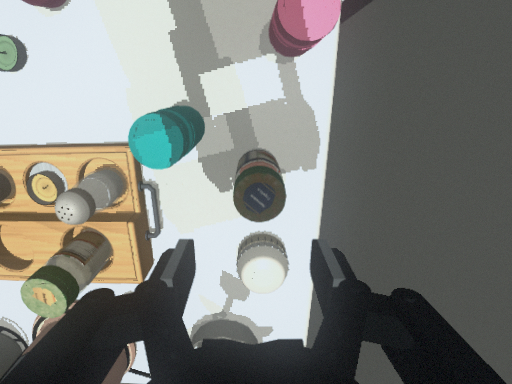

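The blue emblem cap is at (259,193), about 5 mm farther in +y than assumed. The tan jar stands in its well. I'll correct and descend in stages.

>>> carry_out:
  motion:
    - [[2, 0.55, -0.1, 0, 0, 0, 6.2], [4, 0.55, -0.1, 0, 0, 0, 6.2], [6, 0.55, -0.1, 0, 0, 0, 6.2], [7.6, 0.55, -0.1, 0, 0, 0, 6.2], [7.6, 0.55, -0.1, 0, 0, 0, 6.2]]

```text
time_s: 24.3
position: [0.5647, 0.2956, 0.1238]
tool_rot: [[-0.006, -0.021, 1.0], [-0.002, 1.0, 0.021], [-1.0, -0.002, -0.006]]
ft_force: [-0.8, -0.1, -0.9]
grip_width: 0.0622
```

>>> carry_out:
  motion:
    - [[0.4, 0, 0, 0, 0, 0, 6.2], [0.8, 0, 0, 0, 0, 0, 6.2], [1.2, 0, 0, 0, 0, 0, 6.2], [1.6, 0, 0, 0, 0, 0, 6.2]]

```text
time_s: 24.63
position: [0.5658, 0.2972, 0.1119]
tool_rot: [[0.002, -0.023, 1.0], [0.0, 1.0, 0.023], [-1.0, 0.0, 0.002]]
ft_force: [-0.4, 0.5, -0.5]
grip_width: 0.0622
```

```bash
python3 - <<'E'
from h import *
o=env.observe();print(o['position'],o['ft_force'])
d=grab('wrist','w13.png')
for r in (240,250,255):
    row=d['image'][r].astype(int).sum(1); g=np.abs(np.diff(row)); ii=[i for i in range(150,360) if g[i]>100]; print(r,ii)
E
```

```text
[0.56577133 0.29717808 0.11186285] [-0.3982695   0.49651227 -0.5428395 ]
240 [177, 178, 192, 193, 212, 288, 289, 311, 312, 326, 335]
250 [165, 166, 193, 194, 209, 210, 290, 291, 310, 311, 338]
255 [160, 161, 194, 209, 210, 236, 239, 290, 291, 309, 310, 344]
```

Gaps are even at 16 and 20 px. I'll descend, grip, lift high, and carry round by low x to the other high well.

>>> carry_out:
  motion:
    - [[1, 0, 0, 0, 0, 0, 6.2], [2, 0, 0, 0, 0, 0, 6.2], [3, 0, 0, 0, 0, 0, 6.2], [4, 0, 0, 0, 0, 0, 6.2], [4.4, 0, 0, 0, 0, 0, 6.2]]

```text
time_s: 25.1
position: [0.5646, 0.297, 0.0651]
tool_rot: [[-0.003, -0.023, 1.0], [-0.001, 1.0, 0.023], [-1.0, -0.001, -0.003]]
ft_force: [-0.1, -0.8, -0.4]
grip_width: 0.062
```

>>> carry_out:
  motion:
    - [[0, 0, 0, 0, 0, 0, 5], [0, 0, 0, 0, 0, 0, 4.2], [0, 0, 0, 0, 0, 0, 3.5], [0, 0, 0, 0, 0, 0, 3.5], [0, 0, 0, 0, 0, 0, 3.5]]

```text
time_s: 25.52
position: [0.5654, 0.2973, 0.0676]
tool_rot: [[0.001, -0.023, 1.0], [0.0, 1.0, 0.023], [-1.0, 0.0, 0.001]]
ft_force: [-0.5, -0.0, -1.2]
grip_width: 0.0449
```

>>> carry_out:
  motion:
    - [[-2, 0, 0, 0, 0, 0, 3.5], [-5, 0, 0, 0, 0, 0, 3.5], [-8, 0, 0, 0, 0, 0, 3.5], [-11, 0, 0, 0, 0, 0, 3.5], [-14, 0, 0, 0, 0, 0, 3.5]]

```text
time_s: 25.93
position: [0.5651, 0.2972, 0.2091]
tool_rot: [[0.0, -0.023, 1.0], [0.0, 1.0, 0.023], [-1.0, 0.0, 0.0]]
ft_force: [-0.1, 0.3, -1.1]
grip_width: 0.0452
```

>>> carry_out:
  motion:
    - [[-0.5, -2, 0, 0, 0, 0, 3.5], [-0.5, -5.5, 0, 0, 0, 0, 3.5], [-0.5, -9, 0, 0, 0, 0, 3.5], [-0.5, -12.5, 0, 0, 0, 0, 3.5], [-0.5, -16, 0, 0, 0, 0, 3.5]]

```text
time_s: 26.35
position: [0.5687, 0.1359, 0.2127]
tool_rot: [[0.001, -0.024, 1.0], [-0.0, 1.0, 0.024], [-1.0, -0.0, 0.001]]
ft_force: [1.5, -0.4, -0.7]
grip_width: 0.0448
```

>>> carry_out:
  motion:
    - [[0, -3.5, 0, 0, 0, 0, 3.5], [0, -7, 0, 0, 0, 0, 3.5], [0, -10.5, 0, 0, 0, 0, 3.5], [0, -13.2, 1, 0, 0, 0, 3.5], [0, -13.7, 3, 0, 0, 0, 3.5]]

```text
time_s: 26.77
position: [0.6016, -0.0032, 0.2131]
tool_rot: [[0.0, -0.019, 1.0], [-0.001, 1.0, 0.019], [-1.0, -0.001, -0.0]]
ft_force: [1.2, -0.8, -1.5]
grip_width: 0.0451
```

>>> carry_out:
  motion:
    - [[0, 0, 3, 0, 0, 0, 3.5], [0, 0, 5.5, 0, 0, 0, 3.5], [0, 0, 6, 0, 0, 0, 3.5], [0, 0, 6, 0, 0, 0, 3.5], [0, 0, 6, 0, 0, 0, 3.5]]

```text
time_s: 27.18
position: [0.6616, 0.0026, 0.2121]
tool_rot: [[-0.001, -0.023, 1.0], [0.0, 1.0, 0.023], [-1.0, 0.0, -0.001]]
ft_force: [-0.8, -1.1, -1.3]
grip_width: 0.0451
```

```bash
python3 - <<'E'
from h import *
o=env.observe();print(o['position'],o['grip_width'],o['ft_force'])
d=grab('wrist','w14.png')
E
```

```text
[0.66164669 0.00258155 0.21209025] 0.04507085931033094 [-0.84207386 -1.14802481 -1.30378848]
```

View pics/w14.png

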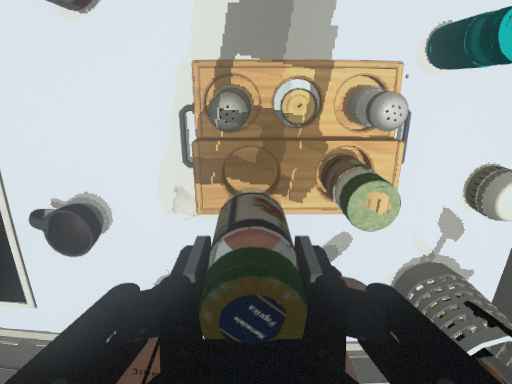

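The blue jar is upright over its well at (252,172). The tan jar, both shakers and the candle are seated. Lowering.

>>> carry_out:
  motion:
    - [[2.5, 0, 0.15, 0, 0, 0, 3.5], [5.5, 0, 0.15, 0, 0, 0, 3.5], [8.5, 0, 0.15, 0, 0, 0, 3.5], [10.8, 0, 0.15, 0, 0, 0, 3.5], [11.7, 0, 0.15, 0, 0, 0, 3.5]]

```text
time_s: 27.65
position: [0.6614, 0.0029, 0.0924]
tool_rot: [[-0.005, -0.023, 1.0], [0.001, 1.0, 0.023], [-1.0, 0.001, -0.005]]
ft_force: [-0.3, -0.2, -1.9]
grip_width: 0.045
```

>>> carry_out:
  motion:
    - [[0.2, 0, 0, 0, 0, 0, 3.5], [0.3, 0, 0, 0, 0, 0, 3.5], [0.3, 0, 0, 0, 0, 0, 3.5], [0.3, 0, 0, 0, 0, 0, 3.5]]

```text
time_s: 27.98
position: [0.6643, 0.0024, 0.0942]
tool_rot: [[0.003, -0.023, 1.0], [-0.001, 1.0, 0.023], [-1.0, -0.001, 0.003]]
ft_force: [0.3, -0.5, -1.0]
grip_width: 0.0451
```

>>> carry_out:
  motion:
    - [[0.1, 0, 0, 0, 0, 0, 3.5], [0.2, 0, 0, 0, 0, 0, 3.5], [0.2, 0, 0, 0, 0, 0, 3.5]]

```text
time_s: 28.23
position: [0.6637, 0.0025, 0.0906]
tool_rot: [[0.0, -0.023, 1.0], [-0.0, 1.0, 0.023], [-1.0, -0.0, 0.0]]
ft_force: [0.6, 0.4, -1.0]
grip_width: 0.0448
```

>>> carry_out:
  motion:
    - [[0.1, 0, 0, 0, 0, 0, 3.5], [0.25, 0, 0, 0, 0, 0, 3.5], [0.25, 0, 0, 0, 0, 0, 3.5]]

```text
time_s: 28.48
position: [0.6636, 0.0025, 0.0875]
tool_rot: [[-0.001, -0.023, 1.0], [0.0, 1.0, 0.023], [-1.0, 0.0, -0.001]]
ft_force: [0.2, -0.3, -1.5]
grip_width: 0.0448
```

>>> carry_out:
  motion:
    - [[0.1, 0, 0, 0, 0, 0, 3.5], [0.1, 0, 0, 0, 0, 0, 3.5], [0.1, 0, 0, 0, 0, 0, 3.5]]

```text
time_s: 28.73
position: [0.6637, 0.0025, 0.0868]
tool_rot: [[-0.0, -0.023, 1.0], [0.0, 1.0, 0.023], [-1.0, 0.0, -0.0]]
ft_force: [-0.7, -0.1, -0.1]
grip_width: 0.0447
```

At floor height. I'll release, rise, back away and check.

>>> carry_out:
  motion:
    - [[0.05, 0, 0, 0, 0, 0, 5], [0.05, 0, 0, 0, 0, 0, 5.8], [0.05, 0, 0, 0, 0, 0, 6.2], [0.05, 0, 0, 0, 0, 0, 6.2]]

```text
time_s: 29.07
position: [0.6638, 0.0025, 0.0865]
tool_rot: [[0.0, -0.023, 1.0], [-0.0, 1.0, 0.023], [-1.0, -0.0, 0.0]]
ft_force: [0.2, 0.1, -0.8]
grip_width: 0.0624
```

>>> carry_out:
  motion:
    - [[-2, 0, 0, 0, 0, 0, 6.2], [-4.5, 0, 0, 0, 0, 0, 6.2], [-7, 0, 0, 0, 0, 0, 6.2], [-9.5, 0, 0, 0, 0, 0, 6.2], [-12, 0, 0, 0, 0, 0, 6.2]]

```text
time_s: 29.48
position: [0.6635, 0.0025, 0.2077]
tool_rot: [[0.0, -0.023, 1.0], [0.0, 1.0, 0.023], [-1.0, 0.0, 0.0]]
ft_force: [-0.1, -0.2, 0.8]
grip_width: 0.0621
```

>>> carry_out:
  motion:
    - [[0, 0, -3.5, 0, 0, 0, 6.2], [-1, 0, -7, 0, 0, 0, 6.2], [-2, 0, -10.5, 0, 0, 0, 6.2], [-3, 0, -14, 0, 0, 0, 6.2], [-4, 0, -17.5, 0, 0, 0, 6.2]]

```text
time_s: 29.9
position: [0.4869, -0.0015, 0.2467]
tool_rot: [[0.0, -0.023, 1.0], [-0.0, 1.0, 0.023], [-1.0, -0.0, 0.0]]
ft_force: [0.8, -0.3, 1.1]
grip_width: 0.0619
```

>>> carry_out:
  motion:
    - [[0, -3, -3, 0, 0, 0, 6.2], [0, -6, -6, 0, 0, 0, 6.2], [0, -6, -6, 0, 0, 0, 6.2], [0, -6, -6, 0, 0, 0, 6.2]]

```text
time_s: 30.23
position: [0.4293, -0.064, 0.2469]
tool_rot: [[0.001, -0.02, 1.0], [-0.0, 1.0, 0.02], [-1.0, -0.0, 0.001]]
ft_force: [0.6, 0.2, -0.1]
grip_width: 0.0618
```

```bash
python3 - <<'E'
from h import *
o=env.observe();print(o['position'],o['ft_force'],o['time_s'])
a=grab('top')['image'];b=grab('scene')['image'];w=grab('wrist')['image']
f=lambda x,s:cv2.resize(x,s,interpolation=cv2.INTER_CUBIC)
A=f(a[125:290,130:380],(400,264));B=f(b[130:290,100:400],(400,213)); W=f(w,(400,300))
out=np.zeros((513,800,3),np.uint8);out[:264,:400]=A;out[:213,400:]=B;out[213:513,400:]=W
out[264:504,:400]=f(b[150:240,215:365],(400,240))
cv2.imwrite('pics/final.png',out[:,:,::-1])
E
```

```text
[ 0.42932016 -0.06402433  0.24693597] [ 0.5728938   0.23790213 -0.06754556] 30.2333
```

View pics/final.png

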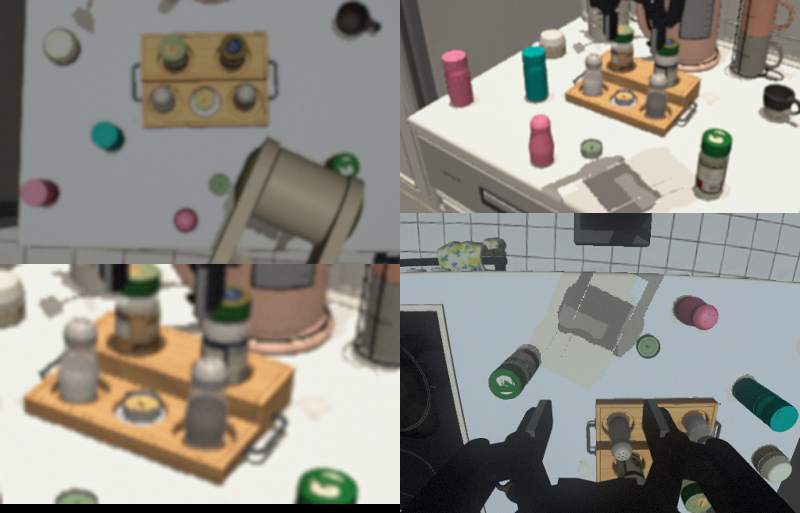

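The final views show all five items upright in their wells: shakers at (162,97) and (245,96), candle (205,100), jars (173,52) and (232,50). The items that were to stay look undisturbed. Handing in.

```bash
python3 -c "
from rig import env
print(env.close_job())"
```

```text
the job is handed in; nothing more can be done
None
```

I loaded the caddy and handed the job in at about 30 s. The cream tea light is on the disc, the white and grey shakers are in the low wells, and the tan and dark blue emblem jars are in the high wells.

**Checks that passed:**
- In the last top, scene and wrist views, all five items stand upright in their wells.
- The green tea light, the green-capped jar, the cup, the timer and the look-alikes look undisturbed by eye; I did not re-measure their positions.
- Each shaker and jar was released at its floor height. Both shakers showed clear contact there (4 to 12 N). The jars only came off the gripper's weight.
- No wrist force read at the end of a move was above about 12 N.

**Checks that disagreed:**
- The wrist camera put three items 4–6 mm farther in +y than the top view: the white shaker and both loaded jars. I followed the wrist camera, and those grasps were good.
- The grip width on the tea light and shakers read 3–9 mm under their listed diameters, though all held firmly.
- The tea light showed no contact force when I lowered it; the wrist view afterwards showed it resting in its well, about 2–3 mm off centre.

I viewed 17 pictures, three over the budget of 14.

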